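Portion two red sauce pots through the gate

TASK

Push the two red-lidded sauce pots, one at a time, along the white deck, through its narrow gate and into the blue slot, so that each drops into the bin before the next one enters the gate. Only push with the fingers: never lift, carry or tip a pot over on the deck. Leave the yellow-lidded pot where it stands and do not disturb the other things on the table.

Things in the scene. Friction and masses are not known exactly. Their poses are not given: they have to be found in the camera images.
- stand: portioning stand, fixed. Origin on the table top; its +x is the sweep direction (roughly world +y), y across, z up. White deck, top 85 mm above the table, with blue walls 6 mm thick, 10 mm high above the deck. Pen: stand x -165 to -15 mm, y -115 to +115 mm; then straight funnel walls narrow to the gate at x = 45. Pots start 65 mm or more apart, x -123 to -71 mm.
- mouth (a point): point on the deck where the funnel begins (stand x -15 mm, y 0); a pot standing here is clear of all walls
- gate (a point): centre of the gate's entrance, at deck height (stand x 45 mm, y 0). From here a straight lane 54 mm wide (y -27 to +27 mm, walls 8 mm thick and 10 mm high) runs to the deck's edge at x = 85 mm
- slot (a point): centre of the slot's mouth, at deck height (stand x 125 mm, y 0), 40 mm beyond the deck's edge: the open top of a blue bin, stand x 85 to 165 mm, y -50 to +50 mm, floor 6 mm above the table, outer walls (5 mm thick) up to 95 mm above the table
- red_pot_1: small sealed sauce pot, red lid, white cup below; loose, stands upright on the stand's deck. 26 mm tall; the lid is 46 mm across and takes the top 8 mm, the cup under it tapers from 42 mm to 39 mm at the foot. About 25 to 55 g. Origin at the centre of its underside; its axis is z.
- red_pot_2: small sealed sauce pot, red lid, white cup below; loose, stands upright on the stand's deck. 26 mm tall; the lid is 46 mm across and takes the top 8 mm, the cup under it tapers from 42 mm to 39 mm at the foot. About 25 to 55 g. Origin at the centre of its underside; its axis is z.
- yellow_pot: small sealed sauce pot, yellow lid, white cup below; loose, stands upright on the stand's deck. 26 mm tall; the lid is 46 mm across and takes the top 8 mm, the cup under it tapers from 42 mm to 39 mm at the foot. About 25 to 55 g. Origin at the centre of its underside; its axis is z. It must stay where it is.
- shaker: steel salt shaker, loose, 38 mm across and 65 mm tall, stands on the table beside the bin, below deck height; origin at its foot. Leave alone.
- water_bottle: clear water bottle, loose, 64 mm across, 190 mm tall, on the table to the left, past the bin; origin at its foot. Leave alone.
- pickle_jar: green glass jar, loose, 72 mm across, 100 mm tall, on the table beyond the stand; origin at its foot. Leave alone.
- paper_cup: empty white paper cup, loose, 76 mm across, 90 mm tall, on the table to the right; origin at its foot. Leave alone.
- serving_spoon: steel serving spoon, loose, 240 mm long, lying on the table to the right. Leave alone.
Mind the look-alikes: they are no part of the job. Leave any brown or purple look-alike of the red_pot_1 alone.

How it is judged:
On the way, in this order (a step that is already met when the one before it is completed fails the run):
1. one red pot has dropped through the slot into the bin (((height (world z) of red_pot_1 below 0.07 m and x of red_pot_1 in the frame of stand between 0.085 and 0.165 m and y of red_pot_1 in the frame of stand between -0.05 and 0.05 m) or (height (world z) of red_pot_2 below 0.07 m and x of red_pot_2 in the frame of stand between 0.085 and 0.165 m and y of red_pot_2 in the frame of stand between -0.05 and 0.05 m))), for 0.2 s.
2. both red pots are in the bin (height (world z) of each of red_pot_1, red_pot_2 below 0.07 m and x of red_pot_1 in the frame of stand between 0.085 and 0.165 m and y of red_pot_1 in the frame of stand between -0.05 and 0.05 m and x of red_pot_2 in the frame of stand between 0.085 and 0.165 m and y of red_pot_2 in the frame of stand between -0.05 and 0.05 m), for 0.2 s.
At the end, for the whole second after the job is handed in: Both red pots lie at rest in the bin under the slot (their origins inside its mouth and less than 70 mm above the table); the yellow pot stands upright within 20 mm of where it was (all of step 2 and linear speed of each of red_pot_1, red_pot_2 below 0.03 m/s and distance of yellow_pot from where it was at the start of the episode below 0.02 m and angle between yellow_pot's own z axis and vertical below 0.2 rad); the robot touches nothing.
It fails at once if two red pots are past the gate's entrance at once without one having dropped (x of each of red_pot_1, red_pot_2 in the frame of stand above 0.045 m and height (world z) of each of red_pot_1, red_pot_2 above 0.07 m).
It fails at once if a pot is lifted or tipped over (the centre of its foot rises 9 mm above the deck) (height (world z) of any of red_pot_1, red_pot_2, yellow_pot above 0.094 m).
It fails at once if the yellow pot is pushed more than 20 mm (distance of yellow_pot from where it was at the start of the episode above 0.02 m).
It fails at once if another thing on the table is moved more than 30 mm (distance of any of shaker, water_bottle, pickle_jar, paper_cup, serving_spoon from where it was at the start of the episode above 0.03 m).
It also fails if it takes over 51 s, if anything falls off the work surface, if the arm or the gripper's body presses on something with over 40 N, if the wrist force passes 120 N, or if a joint passes its speed limit or range.

ROBOT

A 6-joint arm with a two-finger parallel gripper is mounted at the origin on the work surface. World frame = base frame: x ahead of the robot, y to its left, z up, the work surface at z = 0. Lengths are in m, angles in rad, forces in N, time in s.
With the tool pointing down it reaches from about 0.3 to 0.875 m from the base axis. Payload 6.4 kg.
Tool frame: the origin (TCP) lies at the very end of the fingers, on their centre line; the grasp point (between the pads) lies ctrl.grip_point_offset behind it (ctrl.grip_point_offset is the distance from the TCP to the grasp point, in m); z points along the fingers, x is the direction in which the jaws open and shut, and the axes are right-handed (so a half turn about z gives the same grasp; the last joint's range is limited). The gripper opens to 85 mm and grips with 20 to 120 N. Pads are 22 mm wide; open, the fingers measure 114 mm over their backs; the gripper's body (76 mm by 85 mm) begins 54 mm behind the grasp point. The pads swing forward as they close: fully open they stand 13 mm farther back than shut.
Start: joints at [1.126, 0.181, 1.607, -0, 1.354, -0.206], TCP at [0.136, 0.559, 0.231] pointing down, gripper open.
Joint ranges: [-2.99, 2.99], [-0.89, 2.07], [0.3, 2.58], [-1.14, 4.28], [0, 2.63], [-3.12, 3.12]. Speed limits (rad/s): [2.57, 2.57, 3.01, 3.14, 3.14, 3.14].

INTERFACE

Orientations are given as a unit quaternion [w, x, y, z].
In Python, from bench import get_obs, viewer, workorder, ctrl gives the robot as it stands. The module is installed in compiled form; this text tells all that it offers.
- The arm moves only by the tool move_arm, never from a script. Its argument "increments" is a list of rows, each an object of numbers: "tx", "ty", "tz": the shift along the tool's x, y, z in m; "turn": the turn about the tool's z in degrees. A call has 1 to 20 rows; each row is the pose to reach, as a shift and turn from the pose commanded when the call began, along the tool's axes at that moment; what a row does not reach only later rows make up. A row lasts 1/12 s, in which the tool goes at most 41.7 mm and 7.16 degrees, less where a joint would pass 70% of its speed; a pose out of reach is approached as far as the arm can. A call with a gripper value outside its range is refused whole. "gripper" is the opening, from 0 (shut) to 1 (fully open), set as the call begins (left out, the last holds). The fingers move at their own pace and stop on an object; the grip force is fixed at half the most. Time passes only in rows, so rows that repeat a pose let the fingers close. It gives the time, the measured TCP pose, the force and the opening at its end, in the units of the state.
- get_obs(): the state, without advancing time (a new reading comes with each control period).
- viewer.camera(name): name is "scene" or "top" or "wrist"; returns (picture, depth): 480x640x3 uint8, red, green, blue; 480x640 float32, m along the optical axis (not along the pixel's ray), 0 where there is no reading.
- viewer.get_calibration(name): a dict with "intrinsics" (3x3 intrinsics, pixels), "origin" and "attitude" of the camera in the world. Camera axes: x right, y up, looking along -z (the intrinsics and any distortion apply to the point x, -y, -z); pixel columns grow to the right and rows downward; lengths in m; the calibration is good to about 2 mm. A picture is of the moment at which its call begins: read the wrist's pose just before it. get_calibration takes no time and is no camera call; for the wrist camera it gives the pose at the moment of the call.
- workorder.hand_in(): hands the job in, once; it reports no verdict.
The state is a dict: "time_s": time; "q": joint angles; "dq": joint speeds; "joint_efforts": joint torques, N m; "eef_pos": TCP position; "eef_rot": TCP orientation; "wrist_force": force on the tool from outside, world axes, zero at the start; "torque": the same for the moment, N m; "opening": opening from 0.0 (shut) to 1.0 (fully open).
Only numpy, scipy, OpenCV 4.12 (cv2) and the standard library are available. Lean on these libraries where they do the work, as an engineer would, in place of code of your own. Each camera call takes 0.05 s, during which the arm holds its last target.

## Working session

There is one attempt and no reset: what is moved stays moved. The work goes in short steps, Python scripts to look and compute and a tool call to move; the robot and the scene stay as the last step left them, time stands still between calls to the robot, and variables do not carry over. Pictures are saved under pics/ and viewed, and the job is handed in when it is done.

Besides the shell and the picture viewer there is one more tool, called after "Request:" as name([rows], argument=value, ...), one row to a line, values as JSON. move_arm: Moves the arm, as the interface text tells. Its arguments: {"type":"object","properties":{"increments":{"type":"array"},"gripper":{"type":"number"}},"required":["increments"]}

```bash
mkdir -p pics; ls; python3 - <<'E'
from bench import get_obs, viewer, workorder, ctrl
import cv2,numpy as np
o=get_obs();print(o, ctrl.grip_point_offset)
for n in ["scene","top"]:
    p,d=viewer.camera(n); cv2.imwrite(f"pics/{n}0.png",p[:,:,::-1]); np.savez(f"pics/{n}0.npz",p=p,d=d,**viewer.get_calibration(n)); print(viewer.get_calibration(n))
E
```

```text
pics
{'time_s': 0.0, 'q': array([ 1.12570740e+00,  1.81522504e-01,  1.60801807e+00,  2.13309299e-05,
        1.35381875e+00, -2.06324188e-01]), 'dq': array([ 0.00047844, -0.00100988,  0.00265065, -0.00087376,  0.00202178,
        0.00175344]), 'joint_efforts': array([ 9.51847178e-04, -4.44880128e+01, -3.51338375e+01, -2.77016596e-05,
        9.24492051e-03, -1.06538727e-05]), 'eef_pos': array([0.13573229, 0.55817321, 0.23038972]), 'eef_rot': array([ 3.82577958e-04,  7.86290693e-01,  6.17856104e-01, -7.96254564e-04]), 'wrist_force': array([ 0.10303099, -0.22049179,  0.65383941]), 'torque': array([0.02008008, 0.02287362, 0.02508222]), 'opening': 0.9982693042067546} 0.0187
{'intrinsics': array([[463.67171801,   0.        , 320.89149823],
       [  0.        , 463.67171801, 240.09110001],
       [  0.        ,   0.        ,   1.        ]]), 'origin': array([ 1.07812683, -0.98871872,  0.76218964]), 'attitude': array([0.85812119, 0.46184546, 0.11507529, 0.19257328])}
{'intrinsics': array([[479.2638416 ,   0.        , 318.16714799],
       [  0.        , 479.2638416 , 230.93526232],
       [  0.        ,   0.        ,   1.        ]]), 'origin': array([ 0.45582542, -0.05015538,  1.11439781]), 'attitude': array([-0.69824277, -0.0477551 ,  0.04542405,  0.71282055])}
```

View pics/scene0.png

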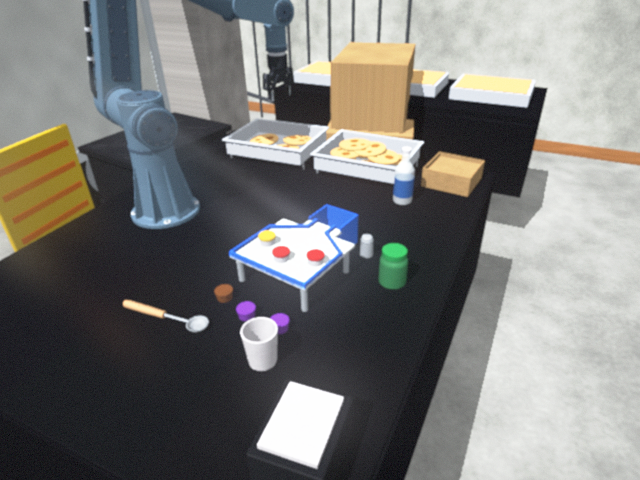

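View pics/top0.png

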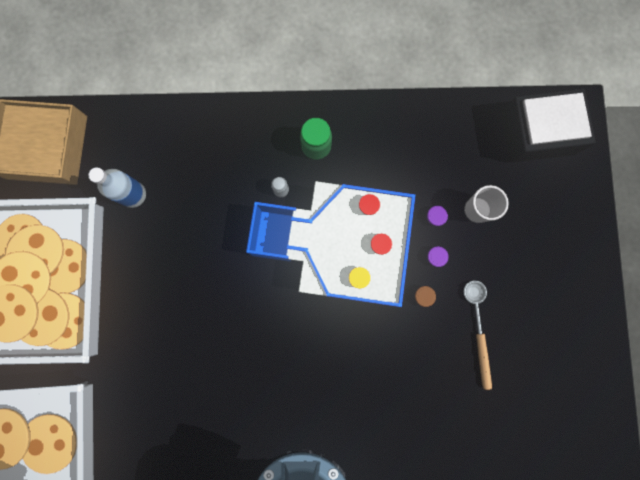

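Top view: the red lids are at (369,205) and (381,244). The yellow lid is at (359,278). The look-alikes, all on the table off the deck, are purple at (438,216) and (438,257) and brown at (426,296). I'll measure next.

```bash
cat > h.py <<'E'
import numpy as np,cv2
from scipy.spatial.transform import Rotation as R
def rot(q): return R.from_quat([q[1],q[2],q[3],q[0]]).as_matrix()
def cast(c,uv,z):
    K=c['intrinsics']; uv=np.atleast_2d(uv).astype(float)
    d=np.c_[(uv[:,0]-K[0,2])/K[0,0],-(uv[:,1]-K[1,2])/K[1,1],-np.ones(len(uv))]@rot(c['attitude']).T
    o=c['origin']; return o+d*((z-o[2])/d[:,2])[:,None]
def proj(c,P):
    p=(np.atleast_2d(P)-c['origin'])@rot(c['attitude']); K=c['intrinsics']
    return np.c_[K[0,0]*p[:,0]/-p[:,2]+K[0,2],K[1,1]*p[:,1]/p[:,2]+K[1,2]]
def masks(p):
    h=cv2.cvtColor(p,cv2.COLOR_RGB2HSV); H,S,V=[h[...,i].astype(int) for i in range(3)]
    return dict(red=((H<6)|(H>172))&(S>150)&(V>120),yellow=(H>22)&(H<34)&(S>150)&(V>150),blue=(H>100)&(H<122)&(S>150)&(V>50))
def blobs(m,a=40):
    n,l,s,c=cv2.connectedComponentsWithStats(m.astype(np.uint8)); return [(s[i,4],c[i],l==i) for i in range(1,n) if s[i,4]>a]
E
python3 - <<'E'
from h import *
for n in ['top','scene']:
    c=np.load(f'pics/{n}0.npz'); p=c['p']; m=masks(p)
    for k in ['red','yellow']:
        for a,ce,l in blobs(m[k],60):
            print(n,k,a,ce.round(1),cast(c,ce,.111).round(4), 'depth',np.median(c['d'][l]))
    if n=='top':
        for a,ce,l in blobs(m['blue'],30): print('blue',a,ce, np.argwhere(l).min(0),np.argwhere(l).max(0))
        x=cv2.resize(p[170:320,235:425],None,fx=4,fy=4,interpolation=cv2.INTER_CUBIC);cv2.imwrite('pics/crop.png',x[:,:,::-1])
        mm=cv2.resize(m['blue'][170:320,235:425].astype(np.uint8)*255,None,fx=4,fy=4);cv2.imwrite('pics/blue.png',mm)
E
```

```text
top red 292 [369. 204.] [[ 0.6444 -0.1575  0.111 ]] depth 1.018321
top red 291 [380.9 243.6] [[ 0.5593 -0.1795  0.111 ]] depth 1.0069255
top yellow 309 [359.1 277.5] [[ 0.4893 -0.1315  0.111 ]] depth 0.9979572
blue 128 [135.6171875 191.1875   ] [182 131] [201 140]
blue 2909 [300.81058783 233.86937092] [184 246] [306 415]
scene red 109 [280.7 251.3] [[ 0.5622 -0.1843  0.111 ]] depth 1.1507119
scene red 123 [315.1 254.8] [[ 0.647  -0.1629  0.111 ]] depth 1.1349121
scene yellow 691 [ 29.6 144.8] [[-0.6934  0.0465  0.111 ]] depth 2.1702833
scene yellow 1293 [ 25.2 186.6] [[-0.3719 -0.2041  0.111 ]] depth 2.1749668
scene yellow 110 [ 71.1 176.6] [[-0.297  -0.0909  0.111 ]] depth 2.4332957
```

View pics/crop.png

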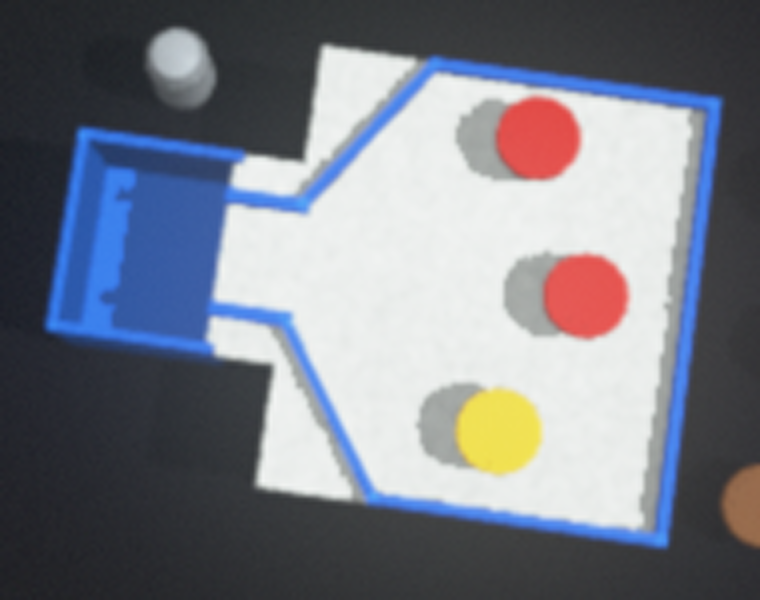

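```bash
python3 - <<'E'
from h import *
c=np.load('pics/top0.npz')
def px(a): a=np.array(a,float); return np.c_[235+(a[:,0]+.5)/4-.5,170+(a[:,1]+.5)/4-.5]
A=[(721,98),(667,546),(80,128),(46,330),(432,57),(369,503)]
W=cast(c,px(A),.095)[:,:2]
S=np.array([(-.171,-.121),(-.171,.121),(.170,-.055),(.170,.055),(-.013,-.121),(-.013,.121)])
sel=[0,1,2,3]
ms,mw=S[sel].mean(0),W[sel].mean(0)
u,s,vt=np.linalg.svd((S[sel]-ms).T@(W[sel]-mw)); D=np.diag([1,np.sign(np.linalg.det(u@vt))])
Rm=(u@D@vt).T; t=mw-Rm@ms
print('yaw',np.degrees(np.arctan2(Rm[1,0],Rm[0,0])),'t',t)
print('res mm',((S@Rm.T+t-W)*1000).round(1))
np.savez('stand.npz',R=Rm,t=t)
g=cast(c,px([(225,200),(218,308),(305,207),(288,320)]),.095)[:,:2]
print('lane wall pts in stand',((g-t)@Rm*1000).round(1))
for n,q in [('r1',(369,204)),('r2',(380.9,243.6)),('y',(359.1,277.5))]:
    w=cast(c,q,.111)[0,:2]; print(n,w,((w-t)@Rm*1000).round(1))
from bench import get_obs
o=get_obs(); print(rot(o['eef_rot']).round(3))
for x in (-.15,-.015,.045,.085,.125): print(x,(Rm@[x,0]+t).round(4))
E
```

```text
yaw 80.59755700926712 t [ 0.57553691 -0.07058099]
res mm [[-0.1  0.1]
 [ 0.1  0.1]
 [-0.4  0.1]
 [ 0.4 -0.4]
 [-0.3  0.2]
 [ 0.3  0.1]]
lane wall pts in stand [[ 86.3 -27.6]
 [ 81.2  30.7]
 [ 43.1 -30. ]
 [ 43.3  31.7]]
r1 [ 0.64445181 -0.1574639 ] [-74.5 -82.2]
r2 [ 0.55931211 -0.17957312] [-110.2   -1.8]
y [ 0.48927202 -0.13150615] [-74.2  75.2]
[[ 0.237  0.972 -0.001]
 [ 0.972 -0.237 -0.001]
 [-0.002 -0.    -1.   ]]
-0.15 [ 0.551  -0.2186]
-0.015 [ 0.5731 -0.0854]
0.045 [ 0.5829 -0.0262]
0.085 [0.5894 0.0133]
0.125 [0.596  0.0527]
```

```bash
cat > g.py <<'E'
from h import *
from bench import get_obs
s=np.load('stand.npz'); Rm,t=s['R'],s['t']; YAW=np.degrees(np.arctan2(Rm[1,0],Rm[0,0]))
# targets: stand x,y mm, z m, push heading rel. to stand +x deg (tool -y along push)
def go(*T):
    o=get_obs(); M=rot(o['eef_rot']); p=o['eef_pos']; cur=np.degrees(np.arctan2(-M[1,1],-M[0,1]))-YAW
    print('t',round(o['time_s'],2),'stand',((p[:2]-t)@Rm*1000).round(1),'z',p[2].round(4),'head',round(cur,1),'F',o['wrist_force'].round(1),'op',round(o['opening'],3),'q',o['q'].round(2))
    for x,y,z,h in T:
        w=np.r_[Rm@[x/1000,y/1000]+t,z]; i=M.T@(w-p)
        print((x,y,z,h),'t',i.round(4),'turn',round(-((h-cur+180)%360-180),1),'len',np.linalg.norm(i).round(3))
E
python3 -c "
from g import *
go((-155,-2,.18,0),(-152,-2,.097,0))"
```

```text
t 0.1 stand [548.5 536.6] z 0.2305 head 85.7 F [-1.   0.4  0.3] op 1.003 q [ 1.13  0.18  1.61 -0.    1.35 -0.21]
(-155, -2, 0.18, 0) t [-0.6613  0.5896  0.0513] turn 85.7 len 0.887
(-152, -2, 0.097, 0) t [-0.6582  0.5894  0.1343] turn 85.7 len 0.894
```

Request:
move_arm([
  {"tx":-0.03,"ty":0.027,"tz":0,"turn":4},
  {"tx":-0.06,"ty":0.054,"tz":0,"turn":8},
  {"tx":-0.09,"ty":0.08,"tz":0,"turn":12},
  {"tx":-0.12,"ty":0.107,"tz":0,"turn":16},
  {"tx":-0.15,"ty":0.134,"tz":0,"turn":20},
  {"tx":-0.18,"ty":0.16,"tz":0,"turn":24},
  {"tx":-0.21,"ty":0.187,"tz":0,"turn":28},
  {"tx":-0.24,"ty":0.214,"tz":0,"turn":32},
  {"tx":-0.27,"ty":0.241,"tz":0,"turn":36},
  {"tx":-0.3,"ty":0.267,"tz":0,"turn":40},
  {"tx":-0.33,"ty":0.294,"tz":0,"turn":44},
  {"tx":-0.36,"ty":0.321,"tz":0,"turn":48},
  {"tx":-0.39,"ty":0.348,"tz":0,"turn":52},
  {"tx":-0.42,"ty":0.374,"tz":0,"turn":56},
  {"tx":-0.45,"ty":0.401,"tz":0,"turn":60},
  {"tx":-0.48,"ty":0.428,"tz":0,"turn":64},
  {"tx":-0.51,"ty":0.455,"tz":0,"turn":68},
  {"tx":-0.54,"ty":0.481,"tz":0,"turn":72},
  {"tx":-0.56,"ty":0.5,"tz":0,"turn":76},
  {"tx":-0.57,"ty":0.508,"tz":0,"turn":80},
], gripper=0.35)

```text
time_s: 1.77
eef_pos: [0.4958, -0.1188, 0.2308]
eef_rot: [0.0, 0.999, -0.035, -0.0]
wrist_force: [-0.3, 1.0, -1.3]
opening: 0.354
```

```bash
python3 -c "
from g import *
go((-155,-2,.18,0),(-152,-2,.12,0))"
```

```text
t 1.77 stand [-60.6  70.8] z 0.2308 head 5.3 F [-0.3  1.  -1.3] op 0.354 q [-0.47  0.03  1.77 -0.    1.34 -0.4 ]
(-155, -2, 0.18, 0) t [0.0636 0.1007 0.0509] turn 5.3 len 0.13
(-152, -2, 0.12, 0) t [0.0639 0.0977 0.1109] turn 5.3 len 0.161
```

Request:
move_arm([
  {"tx":0.02,"ty":0.03,"tz":0,"turn":2},
  {"tx":0.04,"ty":0.06,"tz":0,"turn":4},
  {"tx":0.064,"ty":0.1,"tz":0,"turn":5.3},
  {"tx":0.064,"ty":0.1,"tz":0,"turn":5.3},
  {"tx":0.064,"ty":0.1,"tz":0.03,"turn":5.3},
  {"tx":0.064,"ty":0.1,"tz":0.06,"turn":5.3},
  {"tx":0.064,"ty":0.1,"tz":0.09,"turn":5.3},
  {"tx":0.064,"ty":0.1,"tz":0.1,"turn":5.3},
  {"tx":0.064,"ty":0.1,"tz":0.1,"turn":5.3},
  {"tx":0.064,"ty":0.1,"tz":0.1,"turn":5.3},
])

```text
time_s: 2.6
eef_pos: [0.5522, -0.219, 0.1316]
eef_rot: [-0.0, 0.997, -0.078, -0.0]
wrist_force: [0.2, -0.7, 0.1]
opening: 0.35
```

```bash
python3 -c "
from g import *
from bench import viewer
go((-152,-2,.1,0))
for n,b in [('scene',(180,320,220,380)),('top',(170,330,230,430)),('wrist',(0,480,0,640))]:
    c=viewer.get_calibration(n);p,d=viewer.camera(n);np.savez(f'pics/{n}1.npz',p=p,d=d,**c)
    o=get_obs(); print(n,proj(c,o['eef_pos']))
    x=p[b[0]:b[1],b[2]:b[3],::-1]
    k=4 if n!='wrist' else 1
    cv2.imwrite(f'pics/{n}1.png',cv2.resize(x,None,fx=k,fy=k,interpolation=cv2.INTER_CUBIC))
"
```

```text
t 2.6 stand [-150.3   -1.2] z 0.1316 head 0.4 F [ 0.2 -0.7  0.1] op 0.35 q [-0.58  0.33  1.64  0.    1.17 -0.42]
(-152, -2, 0.1, 0) t [0.0008 0.0018 0.0316] turn 0.4 len 0.032
scene [[269.46636821 250.45070558]]
top [[401.96779785 244.84064435]]
wrist [[317.54538005 299.50859611]]
```

View pics/scene1.png

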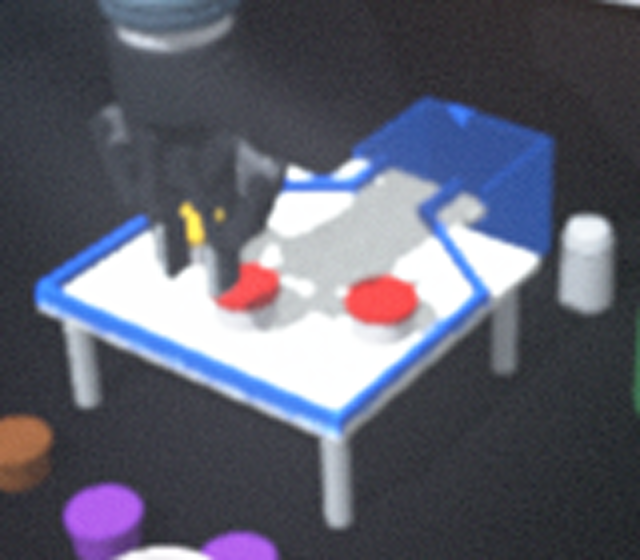

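View pics/wrist1.png

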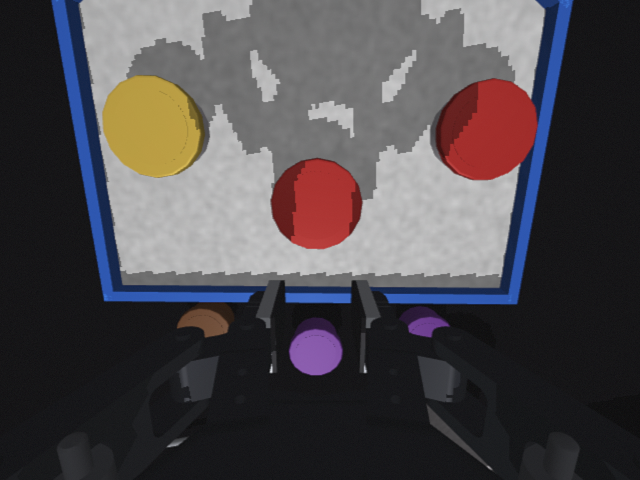

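The scene crop shows the fingertips at crop (175,275) and (222,295), which matches the TCP projection. In the wrist view, red_pot_2 at (317,204) is centred on the finger gap. I'll lower and push.

Request:
move_arm([
  {"tx":0.0005,"ty":0.001,"tz":0.012,"turn":0.4},
  {"tx":0.0005,"ty":0.001,"tz":0.024,"turn":0.4},
  {"tx":0.0005,"ty":0.001,"tz":0.032,"turn":0.4},
  {"tx":0.0005,"ty":0.001,"tz":0.032,"turn":0.4},
  {"tx":0.0005,"ty":-0.003,"tz":0.032,"turn":0.4},
  {"tx":0.0005,"ty":-0.008,"tz":0.032,"turn":0.4},
  {"tx":0.0005,"ty":-0.013,"tz":0.032,"turn":0.4},
  {"tx":0.0005,"ty":-0.018,"tz":0.032,"turn":0.4},
  {"tx":0.0005,"ty":-0.024,"tz":0.032,"turn":0.4},
  {"tx":0.0005,"ty":-0.03,"tz":0.032,"turn":0.4},
  {"tx":0.0005,"ty":-0.036,"tz":0.032,"turn":0.4},
  {"tx":0.0005,"ty":-0.043,"tz":0.032,"turn":0.4},
  {"tx":0.0005,"ty":-0.05,"tz":0.032,"turn":0.4},
  {"tx":0.0005,"ty":-0.057,"tz":0.032,"turn":0.4},
  {"tx":0.0005,"ty":-0.063,"tz":0.032,"turn":0.4},
  {"tx":0.0005,"ty":-0.067,"tz":0.032,"turn":0.4},
  {"tx":0.0005,"ty":-0.07,"tz":0.032,"turn":0.4},
  {"tx":0.0005,"ty":-0.07,"tz":0.032,"turn":0.4},
])

```text
time_s: 4.25
eef_pos: [0.5637, -0.1495, 0.0993]
eef_rot: [-0.0, 0.997, -0.081, 0.0]
wrist_force: [-0.6, 0.2, -0.3]
opening: 0.349
```

```bash
cat > look.py <<'E'
import sys
from g import *
from bench import viewer
def look(tag,names=('top','wrist')):
  for n in names:
    c=viewer.get_calibration(n);p,d=viewer.camera(n)
    m=masks(p)
    for k in ['red','yellow']:
        for a,ce,l in blobs(m[k],60):
            w=cast(c,ce,.111)[0,:2]; q=(w-t)@Rm*1000
            if abs(q).max()<300: print(n,k,a,ce.round(0),'stand',q.round(1))
    b={'scene':(180,320,220,380),'top':(170,330,230,430),'wrist':(0,480,0,640)}[n]
    k=1 if n=='wrist' else 4
    cv2.imwrite(f'pics/{n}{tag}.png',cv2.resize(p[b[0]:b[1],b[2]:b[3],::-1],None,fx=k,fy=k,interpolation=cv2.INTER_CUBIC))
E
python3 -c "
from look import *
go((82,0,.099,0)); look(2)"
```

```text
t 4.25 stand [-79.8  -1.3] z 0.0993 head 0.1 F [-0.6  0.2 -0.3] op 0.349 q [-0.46  0.35  1.69  0.    1.11 -0.3 ]
(82, 0, 0.099, 0) t [-0.0011 -0.1618  0.0003] turn 0.1 len 0.162
top red 70 [350. 240.] stand [-45.4  -0.9]
top yellow 246 [359. 276.] stand [-74.5  72.3]
wrist red 4662 [322. 257.] stand [-55.6  -3.1]
wrist red 7701 [508. 299.] stand [-74.3 -81.4]
wrist yellow 7106 [137. 298.] stand [-74.1  74.5]
```

View pics/wrist2.png

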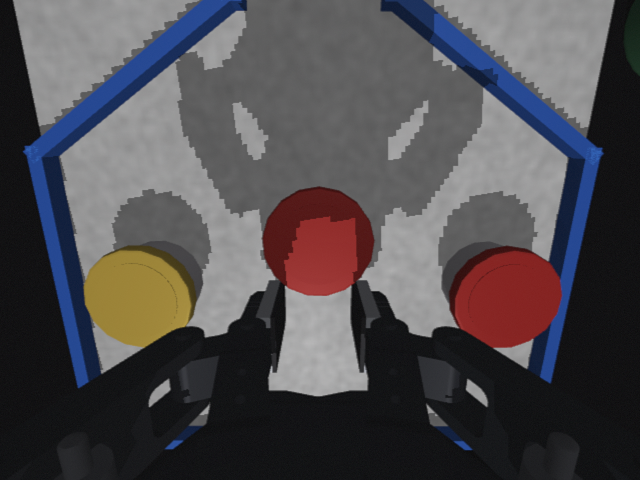

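Request:
move_arm([
  {"tx":-0.001,"ty":-0.005},
  {"tx":-0.001,"ty":-0.013},
  {"tx":-0.001,"ty":-0.022},
  {"tx":-0.001,"ty":-0.031},
  {"tx":-0.001,"ty":-0.04},
  {"tx":-0.001,"ty":-0.049},
  {"tx":-0.001,"ty":-0.058},
  {"tx":-0.001,"ty":-0.067},
  {"tx":-0.001,"ty":-0.076},
  {"tx":-0.001,"ty":-0.085},
  {"tx":-0.001,"ty":-0.094},
  {"tx":-0.001,"ty":-0.103},
  {"tx":-0.001,"ty":-0.112},
  {"tx":-0.001,"ty":-0.121},
  {"tx":-0.001,"ty":-0.13},
  {"tx":-0.001,"ty":-0.139},
  {"tx":-0.001,"ty":-0.148},
  {"tx":-0.001,"ty":-0.156},
  {"tx":-0.001,"ty":-0.162},
  {"tx":-0.001,"ty":-0.162},
])

```text
validation failed for argument at $.in...
```

```bash
python3 -c "
from look import *
go((82,0,.16,0)); look(3)"
```

```text
t 4.35 stand [-80.4  -1.3] z 0.0993 head 0.0 F [ 0.2 -0.  -0.6] op 0.353 q [-0.46  0.35  1.69 -0.    1.11 -0.3 ]
(82, 0, 0.16, 0) t [-0.0012 -0.1624 -0.0607] turn 0.0 len 0.173
top red 73 [351. 240.] stand [-45.8  -0.9]
top yellow 238 [360. 276.] stand [-74.9  72.1]
wrist red 4607 [322. 256.] stand [-55.8  -3. ]
wrist red 7754 [508. 298.] stand [-74.4 -81.3]
wrist yellow 7135 [137. 298.] stand [-74.2  74.4]
```

View pics/wrist3.png

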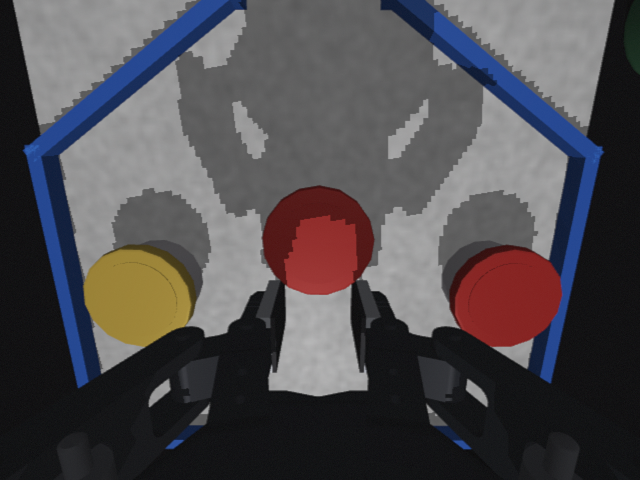

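Validation refused that call, so nothing moved. All four keys must be present in every row.

Request:
move_arm([
  {"tx":-0.001,"ty":-0.005,"tz":0,"turn":0},
  {"tx":-0.001,"ty":-0.013,"tz":0,"turn":0},
  {"tx":-0.001,"ty":-0.022,"tz":0,"turn":0},
  {"tx":-0.001,"ty":-0.031,"tz":0,"turn":0},
  {"tx":-0.001,"ty":-0.04,"tz":0,"turn":0},
  {"tx":-0.001,"ty":-0.049,"tz":0,"turn":0},
  {"tx":-0.001,"ty":-0.058,"tz":0,"turn":0},
  {"tx":-0.001,"ty":-0.067,"tz":0,"turn":0},
  {"tx":-0.001,"ty":-0.076,"tz":0,"turn":0},
  {"tx":-0.001,"ty":-0.085,"tz":0,"turn":0},
  {"tx":-0.001,"ty":-0.094,"tz":0,"turn":0},
  {"tx":-0.001,"ty":-0.103,"tz":0,"turn":0},
  {"tx":-0.001,"ty":-0.112,"tz":0,"turn":0},
  {"tx":-0.001,"ty":-0.121,"tz":0,"turn":0},
  {"tx":-0.001,"ty":-0.13,"tz":0,"turn":0},
  {"tx":-0.001,"ty":-0.139,"tz":0,"turn":0},
  {"tx":-0.001,"ty":-0.148,"tz":0,"turn":0},
  {"tx":-0.001,"ty":-0.156,"tz":0,"turn":0},
  {"tx":-0.001,"ty":-0.162,"tz":0,"turn":0},
  {"tx":-0.001,"ty":-0.162,"tz":0,"turn":0},
])

```text
time_s: 6.12
eef_pos: [0.5891, 0.0112, 0.0992]
eef_rot: [-0.0, 0.997, -0.081, -0.0]
wrist_force: [-0.2, 0.2, -0.4]
opening: 0.352
```

```bash
python3 -c "
from look import *
go((82,0,.16,0)); look(4,('top','wrist','scene'))"
```

```text
t 6.12 stand [82.9 -0. ] z 0.0992 head 0.1 F [-0.2  0.2 -0.4] op 0.352 q [-0.18  0.36  1.67  0.    1.11 -0.02]
(82, 0, 0.16, 0) t [-0.      0.0009 -0.0608] turn 0.1 len 0.061
top red 292 [369. 204.] stand [-74.4 -82.1]
top yellow 302 [359. 277.] stand [-74.   75.1]
wrist red 181 [318. 139.] stand [152.4  -0.3]
scene red 122 [315. 255.] stand [-79.4 -85.7]
```

View pics/wrist4.png

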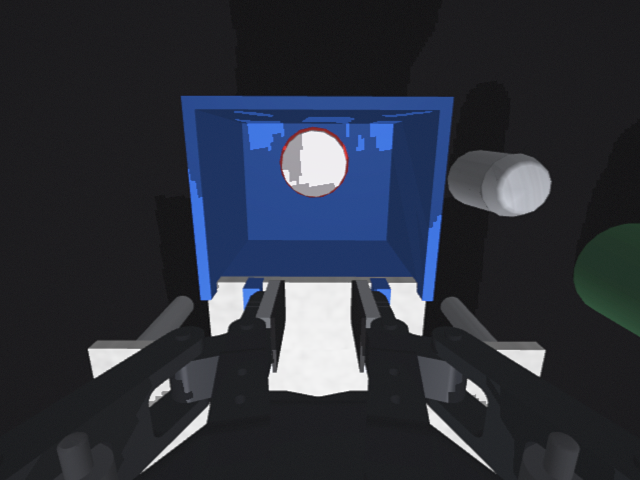

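View pics/scene4.png

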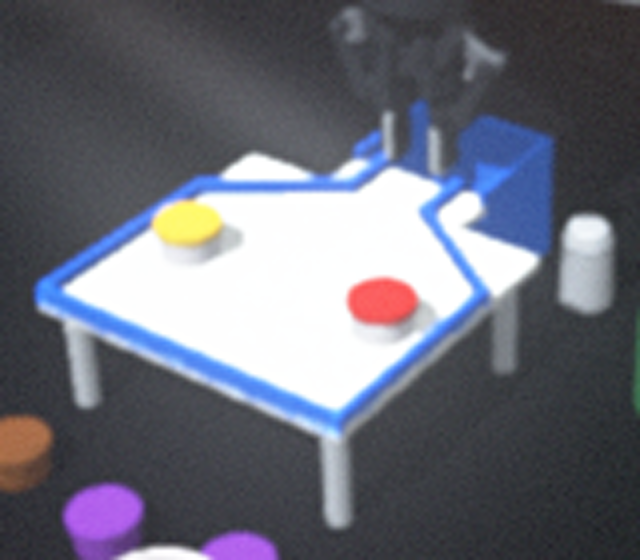

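The first pot lies upside down in the bin, at (315,162) in the wrist view. Red_pot_1 and the yellow pot haven't moved. Next I'll go behind the second red pot with a heading of 54°, aimed at the mouth.

```bash
python3 -c "
from look import *
go((-98,-115,.18,54),(-98,-115,.13,54))"
```

```text
t 6.27 stand [81.5 -0.2] z 0.0992 head 0.0 F [-0.1  0.2 -0.2] op 0.348 q [-0.18  0.36  1.67 -0.    1.11 -0.02]
(-98, -115, 0.18, 54) t [ 0.1147  0.1795 -0.0807] turn -54.0 len 0.228
(-98, -115, 0.13, 54) t [ 0.1147  0.1795 -0.0307] turn -54.0 len 0.215
```

Request:
move_arm([
  {"tx":0,"ty":0,"tz":-0.02,"turn":0},
  {"tx":0,"ty":0,"tz":-0.05,"turn":0},
  {"tx":0,"ty":0,"tz":-0.08,"turn":0},
  {"tx":0,"ty":0.015,"tz":-0.08,"turn":-6},
  {"tx":0.015,"ty":0.035,"tz":-0.08,"turn":-12},
  {"tx":0.03,"ty":0.055,"tz":-0.08,"turn":-18},
  {"tx":0.045,"ty":0.075,"tz":-0.08,"turn":-24},
  {"tx":0.06,"ty":0.095,"tz":-0.08,"turn":-30},
  {"tx":0.075,"ty":0.115,"tz":-0.08,"turn":-36},
  {"tx":0.09,"ty":0.135,"tz":-0.08,"turn":-42},
  {"tx":0.1,"ty":0.155,"tz":-0.08,"turn":-48},
  {"tx":0.11,"ty":0.17,"tz":-0.08,"turn":-54},
  {"tx":0.115,"ty":0.18,"tz":-0.08,"turn":-54},
  {"tx":0.115,"ty":0.18,"tz":-0.07,"turn":-54},
  {"tx":0.115,"ty":0.18,"tz":-0.05,"turn":-54},
  {"tx":0.115,"ty":0.18,"tz":-0.031,"turn":-54},
  {"tx":0.115,"ty":0.18,"tz":-0.031,"turn":-54},
  {"tx":0.115,"ty":0.18,"tz":-0.031,"turn":-54},
])

```text
time_s: 7.77
eef_pos: [0.6717, -0.185, 0.1283]
eef_rot: [-0.002, 0.925, 0.379, -0.001]
wrist_force: [-1.1, -0.3, 0.2]
opening: 0.346
```

```bash
python3 -c "
from look import *
go((-98,-115,.099,54),(-33,-25,.099,54)); look(5,('wrist',))"
```

```text
t 7.77 stand [ -97.2 -113.5] z 0.1283 head 53.9 F [-1.1 -0.3  0.2] op 0.346 q [-0.44  0.54  1.35  0.    1.26 -1.22]
(-98, -115, 0.099, 54) t [0.0002 0.0018 0.0293] turn -0.1 len 0.029
(-33, -25, 0.099, 54) t [-0.0002 -0.1092  0.0298] turn -0.1 len 0.113
wrist red 6538 [315. 207.] stand [-75.1 -80.9]
```

View pics/wrist5.png

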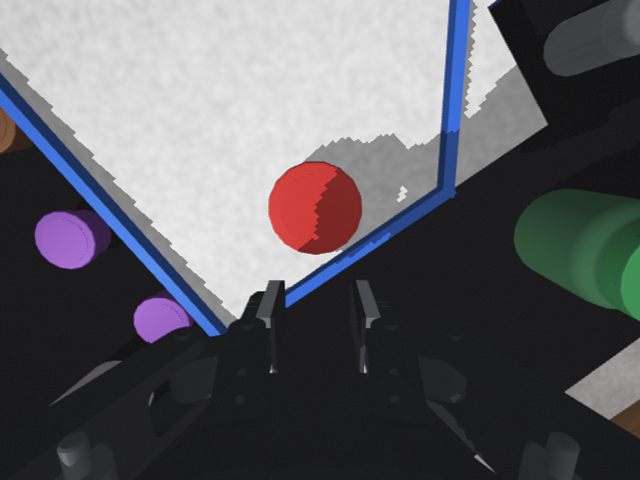

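The pot at (315,207) is centred between the fingers, and the fingertips clear the side wall. I'll lower and push towards the mouth.

Request:
move_arm([
  {"tx":0,"ty":0.002,"tz":0.012,"turn":0},
  {"tx":0,"ty":0.002,"tz":0.024,"turn":0},
  {"tx":0,"ty":0.002,"tz":0.029,"turn":0},
  {"tx":0,"ty":0,"tz":0.029,"turn":0},
  {"tx":0,"ty":-0.004,"tz":0.029,"turn":0},
  {"tx":0,"ty":-0.009,"tz":0.029,"turn":0},
  {"tx":0,"ty":-0.015,"tz":0.029,"turn":0},
  {"tx":0,"ty":-0.022,"tz":0.029,"turn":0},
  {"tx":0,"ty":-0.03,"tz":0.029,"turn":0},
  {"tx":0,"ty":-0.039,"tz":0.029,"turn":0},
  {"tx":0,"ty":-0.048,"tz":0.029,"turn":0},
  {"tx":0,"ty":-0.057,"tz":0.029,"turn":0},
  {"tx":0,"ty":-0.066,"tz":0.029,"turn":0},
  {"tx":0,"ty":-0.075,"tz":0.029,"turn":0},
  {"tx":0,"ty":-0.084,"tz":0.029,"turn":0},
  {"tx":0,"ty":-0.093,"tz":0.029,"turn":0},
  {"tx":0,"ty":-0.101,"tz":0.029,"turn":0},
  {"tx":0,"ty":-0.106,"tz":0.029,"turn":0},
  {"tx":0,"ty":-0.109,"tz":0.029,"turn":0},
  {"tx":0,"ty":-0.109,"tz":0.029,"turn":0},
])

```text
time_s: 9.48
eef_pos: [0.5961, -0.1083, 0.1012]
eef_rot: [-0.0, 0.925, 0.38, -0.0]
wrist_force: [-0.3, 0.0, -0.0]
opening: 0.351
```

Request:
move_arm([
  {"tx":0,"ty":0.006,"tz":0,"turn":0},
  {"tx":0,"ty":0.014,"tz":0,"turn":0},
  {"tx":0,"ty":0.02,"tz":0,"turn":0},
  {"tx":0,"ty":0.025,"tz":-0.02,"turn":0},
  {"tx":0,"ty":0.03,"tz":-0.05,"turn":0},
  {"tx":0,"ty":0.03,"tz":-0.06,"turn":0},
  {"tx":0,"ty":0.03,"tz":-0.06,"turn":0},
])

```text
time_s: 10.07
eef_pos: [0.6204, -0.132, 0.165]
eef_rot: [0.002, 0.925, 0.379, 0.002]
wrist_force: [0.9, -0.3, -0.1]
opening: 0.351
```

```bash
python3 -c "
from look import *
look(6); go((-58,0,.155,0),(-58,0,.13,0))"
```

```text
top red 281 [336. 236.] stand [-15.5  -4.2]
wrist red 5093 [317. 156.] stand [-16.4  -2.8]
wrist yellow 5606 [143. 101.] stand [-74.7  75.1]
t 10.17 stand [-52.2 -51.4] z 0.1608 head 54.0 F [ 0.7  0.3 -0.6] op 0.351 q [-0.4   0.37  1.52  0.    1.25 -1.17]
(-58, 0, 0.155, 0) t [-0.0349 -0.0382  0.0058] turn 54.0 len 0.052
(-58, 0, 0.13, 0) t [-0.0349 -0.0382  0.0308] turn 54.0 len 0.06
```

View pics/wrist6.png

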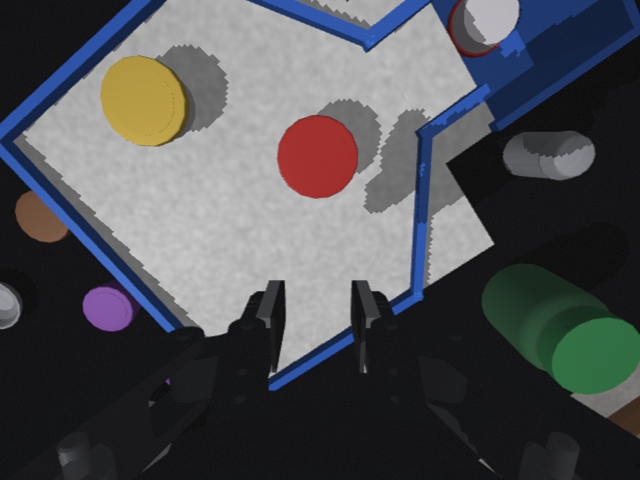

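Request:
move_arm([
  {"tx":-0.005,"ty":-0.005,"tz":0,"turn":7},
  {"tx":-0.01,"ty":-0.01,"tz":0,"turn":14},
  {"tx":-0.015,"ty":-0.015,"tz":0,"turn":21},
  {"tx":-0.02,"ty":-0.02,"tz":0,"turn":28},
  {"tx":-0.025,"ty":-0.025,"tz":0,"turn":35},
  {"tx":-0.03,"ty":-0.03,"tz":0,"turn":42},
  {"tx":-0.033,"ty":-0.035,"tz":0,"turn":49},
  {"tx":-0.033,"ty":-0.035,"tz":0,"turn":54},
  {"tx":-0.033,"ty":-0.035,"tz":0.015,"turn":54},
  {"tx":-0.033,"ty":-0.035,"tz":0.031,"turn":54},
  {"tx":-0.033,"ty":-0.035,"tz":0.031,"turn":54},
  {"tx":-0.033,"ty":-0.035,"tz":0.031,"turn":54},
])

```text
time_s: 11.17
eef_pos: [0.5678, -0.1277, 0.1278]
eef_rot: [-0.001, 0.997, -0.082, -0.002]
wrist_force: [-0.0, -0.5, -0.2]
opening: 0.353
```

```bash
python3 -c "
from look import *
look(7,('wrist',)); go((-58,-3.5,.099,0),(82,0,.099,0))"
```

```text
wrist red 4800 [324. 204.] stand [-16.5  -4.6]
wrist yellow 831 [198. 314.] stand [-74.   60.5]
t 11.22 stand [-57.8  -2.7] z 0.1292 head 0.0 F [ 0.5 -0.1  0.4] op 0.351 q [-0.42  0.31  1.67  0.    1.17 -0.26]
(-58, -3.5, 0.099, 0) t [0.0008 0.0002 0.0302] turn 0.0 len 0.03
(82, 0, 0.099, 0) t [-0.0026 -0.1398  0.0303] turn 0.0 len 0.143
```

View pics/wrist7.png

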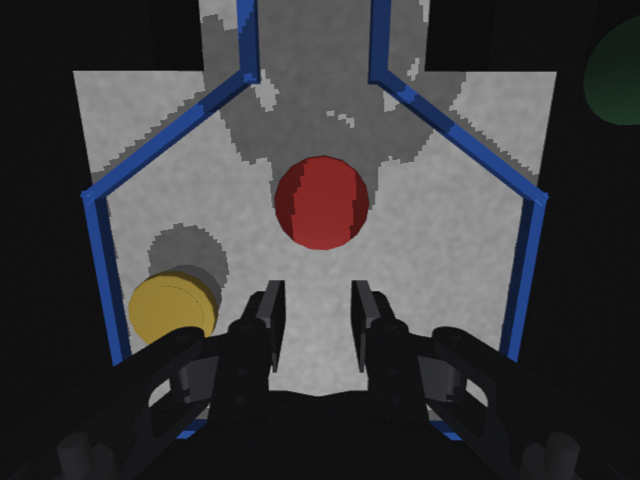

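The pot at (322,203) sits slightly right of the lane centreline, which is near column 315. I'll lower and push on, drifting towards the centre.

Request:
move_arm([
  {"tx":0.001,"ty":0,"tz":0.012,"turn":0},
  {"tx":0.001,"ty":0,"tz":0.024,"turn":0},
  {"tx":0.001,"ty":0,"tz":0.03,"turn":0},
  {"tx":0.001,"ty":0,"tz":0.03,"turn":0},
  {"tx":0.001,"ty":-0.004,"tz":0.03,"turn":0},
  {"tx":0.001,"ty":-0.009,"tz":0.03,"turn":0},
  {"tx":0.001,"ty":-0.014,"tz":0.03,"turn":0},
  {"tx":0.0005,"ty":-0.02,"tz":0.03,"turn":0},
  {"tx":0,"ty":-0.026,"tz":0.03,"turn":0},
  {"tx":-0.001,"ty":-0.032,"tz":0.03,"turn":0},
  {"tx":-0.002,"ty":-0.038,"tz":0.03,"turn":0},
  {"tx":-0.0025,"ty":-0.044,"tz":0.03,"turn":0},
  {"tx":-0.003,"ty":-0.048,"tz":0.03,"turn":0},
  {"tx":-0.003,"ty":-0.05,"tz":0.03,"turn":0},
])

```text
time_s: 12.38
eef_pos: [0.5748, -0.0779, 0.1004]
eef_rot: [0.0, 0.997, -0.081, 0.0]
wrist_force: [-0.9, -0.5, 0.6]
opening: 0.351
```

```bash
python3 -c "
from look import *
look(8,('wrist',)); go((82,0,.099,0))"
```

```text
wrist red 4925 [322. 256.] stand [16.9 -2.6]
wrist yellow 374 [181. 437.] stand [-74.5  64.8]
t 12.43 stand [-7.3 -0.5] z 0.1003 head 0.1 F [ 0.9 -1.1 -0.3] op 0.349 q [-0.34  0.34  1.69  0.    1.11 -0.18]
(82, 0, 0.099, 0) t [-0.0004 -0.0893  0.0013] turn 0.1 len 0.089
```

View pics/wrist8.png

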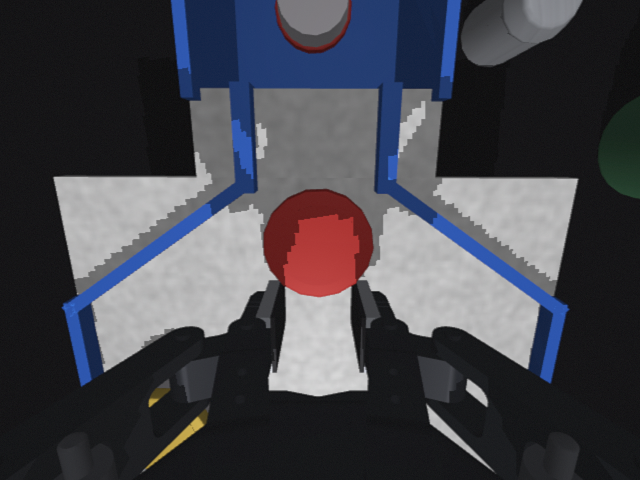

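The pot at (318,242) is seated in the cradle and lined up with the lane. I'll push it through and over the edge.

Request:
move_arm([
  {"tx":0,"ty":-0.005,"tz":0.001,"turn":0},
  {"tx":0,"ty":-0.012,"tz":0.001,"turn":0},
  {"tx":0,"ty":-0.02,"tz":0.001,"turn":0},
  {"tx":0,"ty":-0.028,"tz":0.001,"turn":0},
  {"tx":0,"ty":-0.036,"tz":0.001,"turn":0},
  {"tx":0,"ty":-0.044,"tz":0.001,"turn":0},
  {"tx":0,"ty":-0.052,"tz":0.001,"turn":0},
  {"tx":0,"ty":-0.06,"tz":0.001,"turn":0},
  {"tx":0,"ty":-0.068,"tz":0.001,"turn":0},
  {"tx":0,"ty":-0.076,"tz":0.001,"turn":0},
  {"tx":0,"ty":-0.083,"tz":0.001,"turn":0},
  {"tx":0,"ty":-0.089,"tz":0.001,"turn":0},
  {"tx":0,"ty":-0.089,"tz":0.001,"turn":0},
  {"tx":0,"ty":-0.089,"tz":0.001,"turn":0},
])

```text
time_s: 13.6
eef_pos: [0.5893, 0.0094, 0.0992]
eef_rot: [0.0, 0.997, -0.081, -0.0]
wrist_force: [0.3, -0.5, 0.3]
opening: 0.353
```

```bash
python3 -c "
from look import *
look(9,('wrist',)); go((82,0,.18,0))"
```

```text
wrist red 171 [316. 136.] stand [ 1.524e+02 -1.000e-01]
wrist red 431 [336. 222.] stand [120.2  -7.7]
t 13.65 stand [80.9 -0.6] z 0.0993 head 0.0 F [ 0.3 -0.2 -0.4] op 0.346 q [-0.19  0.36  1.67 -0.    1.11 -0.02]
(82, 0, 0.18, 0) t [-0.0006 -0.0011 -0.0807] turn 0.0 len 0.081
```

View pics/wrist9.png

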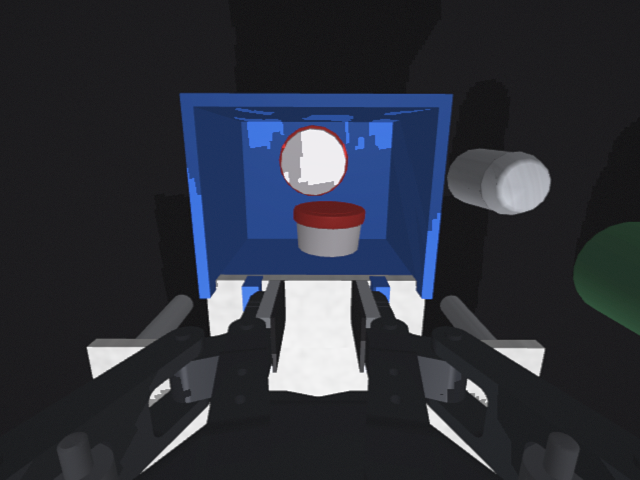

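Request:
move_arm([
  {"tx":0,"ty":0,"tz":-0.02,"turn":0},
  {"tx":0,"ty":0,"tz":-0.05,"turn":0},
  {"tx":0,"ty":0,"tz":-0.08,"turn":0},
  {"tx":0,"ty":-0.02,"tz":-0.1,"turn":0},
  {"tx":0,"ty":-0.03,"tz":-0.11,"turn":0},
  {"tx":0,"ty":-0.03,"tz":-0.11,"turn":0},
  {"tx":0,"ty":-0.03,"tz":-0.11,"turn":0},
  {"tx":0,"ty":-0.03,"tz":-0.11,"turn":0},
  {"tx":0,"ty":-0.03,"tz":-0.11,"turn":0},
  {"tx":0,"ty":-0.03,"tz":-0.11,"turn":0},
  {"tx":0,"ty":-0.03,"tz":-0.11,"turn":0},
  {"tx":0,"ty":-0.03,"tz":-0.11,"turn":0},
])

```text
time_s: 14.65
eef_pos: [0.5939, 0.0384, 0.2085]
eef_rot: [-0.0, 0.997, -0.082, -0.001]
wrist_force: [-0.4, -0.1, -0.5]
opening: 0.349
```

```bash
python3 -c "
from look import *
look('a',('wrist','top','scene')); go((82,0,.18,0))
from bench import viewer
for i in range(2):
    c=viewer.get_calibration('wrist');p,d=viewer.camera('wrist')
    for a,ce,l in blobs(masks(p)['red'],40): print(a,ce.round(1))
K=c['intrinsics']; 
# world points from depth for non-blue things inside the bin
v,u=np.mgrid[0:480,0:640]; P=np.stack([(u-K[0,2])/K[0,0]*d,-(v-K[1,2])/K[1,1]*d,-d],-1)@rot(c['attitude']).T+c['origin']
S=(P[...,:2]-t)@Rm*1000
k=(S[...,0]>85)&(S[...,0]<165)&(abs(S[...,1])<50)&(P[...,2]<.09)&(~masks(p)['blue'])&(p.min(2)>70)
for a,ce,l in blobs(k,150): print('obj',a,ce.round(0),'x',np.percentile(S[...,0][l],[2,98]).round(0),'y',np.percentile(S[...,1][l],[2,98]).round(0),'z mm',(np.percentile(P[...,2][l],[2,98])*1000).round(0))
"
```

```text
wrist red 172 [329. 227.] stand [121.5  -8.9]
top yellow 304 [359. 277.] stand [-74.   75.1]
t 14.8 stand [110.7  -0.5] z 0.2091 head 0.0 F [-0.4 -0.6 -0.5] op 0.353 q [-0.13  0.25  1.58 -0.    1.32  0.03]
(82, 0, 0.18, 0) t [-0.0005  0.0287  0.0291] turn 0.0 len 0.041
178 [328.9 226.8]
169 [329.4 226.9]
obj 1505 [315. 188.] x [121. 158.] y [-16.  21.] z mm [13. 33.]
obj 684 [324. 239.] x [ 86. 102.] y [-26.  12.] z mm [32. 49.]
```

View pics/wrista.png

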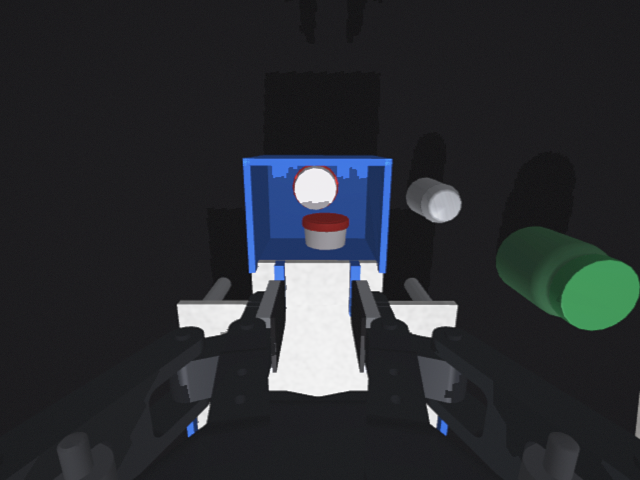

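View pics/topa.png

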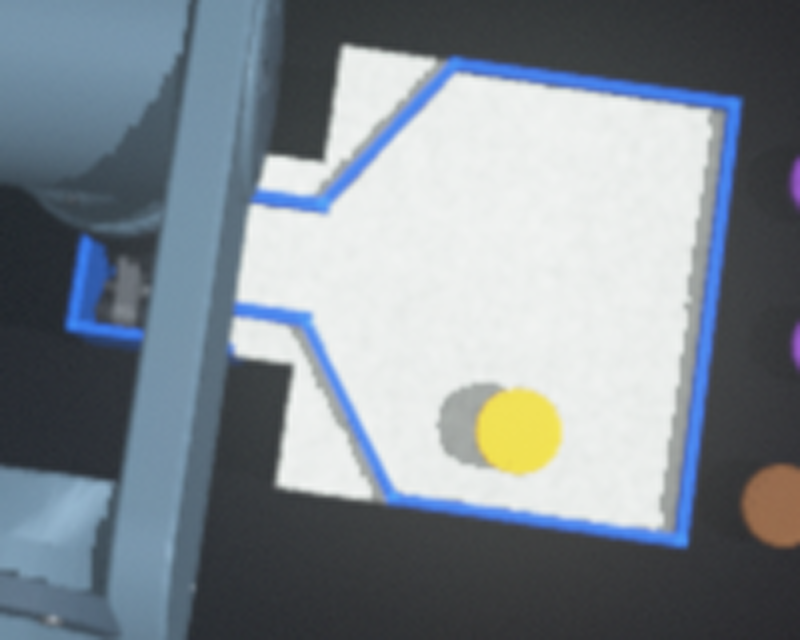

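```bash
python3 -c "
from look import *
from bench import viewer
c=viewer.get_calibration('wrist');p,d=viewer.camera('wrist')
K=c['intrinsics']; print('cam stand',(c['origin'][:2]-t)@Rm*1000,c['origin'][2])
v,u=np.mgrid[0:480,0:640]; P=np.stack([(u-K[0,2])/K[0,0]*d,-(v-K[1,2])/K[1,1]*d,-d],-1)@rot(c['attitude']).T+c['origin']
S=(P[...,:2]-t)@Rm*1000
for U in (280,318,326,334):
  print(U)
  for r in range(204,272,3): print('  ',r,S[r,U].round(1),(P[r,U,2]*1000).round(1),p[r,U])
cv2.imwrite('pics/binz.png',cv2.resize(p[150:280,230:410,::-1],None,fx=4,fy=4,interpolation=cv2.INTER_CUBIC))
"
```

```text
cam stand [178.54969177  -0.7601539 ] 0.35115184724157517
280
   204 [120.7  38.2] 5.2 [ 40  74 143]
   207 [117.6  38.3] 5.6 [ 42  75 144]
   210 [114.7  38.2] 6.9 [ 42  74 144]
   213 [111.3  38.4] 5.6 [ 43  75 144]
   216 [108.   38.6] 4.9 [ 43  75 143]
   219 [105.   38.6] 6.0 [ 42  74 143]
   222 [101.6  38.8] 5.0 [ 41  74 142]
   225 [98.5 38.8] 5.6 [ 42  74 143]
   228 [95.2 38.9] 5.4 [ 41  74 143]
   231 [92. 39.] 5.3 [ 41  74 143]
   234 [89. 39.] 6.4 [ 42  75 143]
   237 [85.6 39.2] 5.9 [ 40  73 141]
   240 [84.8 38.2] 14.9 [ 32  54 104]
   243 [84.7 37.1] 25.7 [ 32  54 103]
   246 [84.6 36. ] 35.8 [ 31  54 102]
   249 [84.6 34.9] 45.9 [ 34  55 104]
   252 [84.5 33.9] 54.8 [ 32  54 103]
   255 [84.3 33.1] 63.1 [ 33  54 103]
   258 [84.7 32. ] 72.8 [ 32  54 103]
   261 [85.5 30.9] 83.0 [ 37  57 103]
   264 [85.4 30.1] 90.1 [ 33  53 101]
   267 [84.3 29.7] 94.2 [ 77 132 235]
   270 [82.  29.7] 95.1 [ 78 133 234]
318
   204 [125.3  -1. ] 32.5 [157 154 160]
   207 [122.3  -1. ] 32.0 [160 157 162]
   210 [114.3  -1. ] 4.5 [ 50  78 144]
   213 [112.2  -1. ] 9.9 [90 39 59]
   216 
[... 1810 characters left out ...]
 -16.3] 34.7 [95 32 29]
   222 [110.7 -15.8] 45.8 [99 32 31]
   225 [108.8 -15.6] 49.8 [131  39  38]
   228 [105.9 -15.7] 49.4 [128  40  38]
   231 [102.8 -15.8] 48.5 [139  77  78]
   234 [ 99.5 -15.9] 46.9 [153 151 156]
   237 [ 96.3 -16. ] 45.7 [152 150 154]
   240 [ 93.1 -16.1] 44.7 [151 149 154]
   243 [ 90.2 -16.1] 44.6 [151 148 153]
   246 [ 87.6 -16.1] 45.9 [150 148 153]
   249 [ 84.4 -16.1] 45.2 [ 74  84 117]
   252 [ 84.2 -15.7] 54.0 [ 31  53 103]
   255 [ 84.1 -15.4] 62.4 [ 31  53 103]
   258 [ 84.4 -14.9] 71.7 [ 30  53 103]
   261 [ 84.5 -14.5] 80.2 [104 104 105]
   264 [ 83.3 -14.4] 84.2 [238 237 238]
   267 [ 80.7 -14.4] 84.3 [236 236 236]
   270 [ 78.  -14.4] 84.4 [239 239 239]
```

View pics/binz.png

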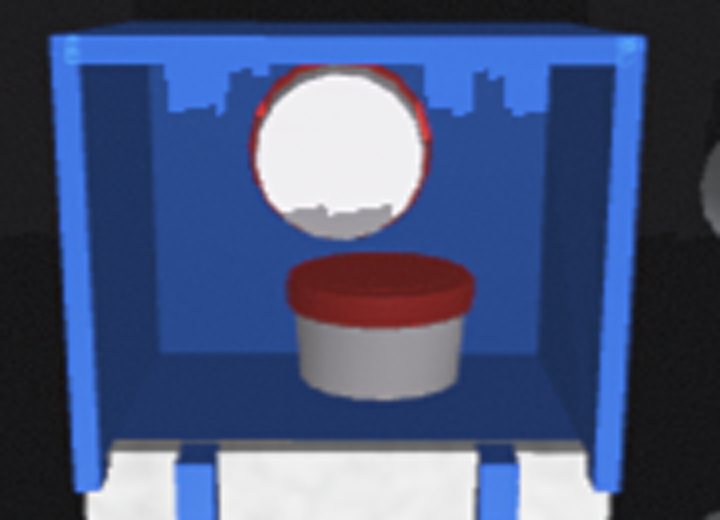

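The foot of the second pot rests against the bin's near wall, at stand x ≈ 85, which is the judged boundary. I'll measure the lid face and wall planes more precisely before deciding.

```bash
cat > fit.py <<'E'
from look import *
from bench import viewer
def fit(N=5):
  c=viewer.get_calibration('wrist'); ds=[]
  for i in range(N): p,d=viewer.camera('wrist'); ds.append(d)
  d=np.mean(ds,0); K=c['intrinsics']; v,u=np.mgrid[0:480,0:640]
  P=np.stack([(u-K[0,2])/K[0,0]*d,-(v-K[1,2])/K[1,1]*d,-d],-1)@rot(c['attitude']).T+c['origin']
  S=np.dstack([(P[...,:2]-t)@Rm*1000,P[...,2]*1000])
  hh=cv2.cvtColor(p,cv2.COLOR_RGB2HSV).astype(int)
  red=((hh[...,0]<8)|(hh[...,0]>170))&(hh[...,1]>130)
  blue=masks(p)['blue']
  def plane(m,name,ax):
    for it in range(4):
      q=S[m]; o=[i for i in range(3) if i!=ax]; A=np.c_[q[:,o],np.ones(len(q))]
      k,*_=np.linalg.lstsq(A,q[:,ax],rcond=None); r=S[...,ax]-(S[...,o[0]]*k[0]+S[...,o[1]]*k[1]+k[2]); m=m&(abs(r)<max(1.0,2.5*np.std(r[m])))
    print(name,m.sum(),'slopes',k[:2].round(4),'const',k[2].round(2),'rms',np.std(r[m]).round(2),q.mean(0).round(1)); return k
  z=S[...,2]
  w=plane((abs(S[...,0]-85)<3)&(z>15)&(z<75)&(abs(S[...,1])<45)&(abs(S[...,1]+7)>25),'wall x(y,z)',0)
  f=plane((abs(z-6)<4)&(S[...,0]>92)&(S[...,0]<160)&(abs(S[...,1])>28)&(abs(S[...,1])<46),'floor z(x,y)',2)
  l=plane(red&(S[...,0]>105)&(S[...,0]<116)&(z>13)&(z<42)&(abs(S[...,1]+7)<20),'lid x(y,z)',0)
  n=np.array([1,-l[0],-l[1]]); n/=np.linalg.norm(n)
  m=red&(S[...,0]>100)&(S[...,0]<116)&(z>10)&(z<54); yc=(np.percentile(S[...,1][m],1)+np.percentile(S[...,1][m],99))/2
  for zc in (27.5,29,30):
    cen=np.array([l[0]*yc+l[1]*zc+l[2],yc,zc]); o=cen-26*n
    print('n',n.round(3),'origin',o.round(2),'wall there',(w[0]*o[1]+w[1]*o[2]+w[2]).round(2))
fit()
E
python3 fit.py
```

```text
wall x(y,z) 804 slopes [ 0.0024 -0.0006] const 84.4 rms 0.09 [84.4  8.7 48.3]
floor z(x,y) 2183 slopes [0.0007 0.    ] const 5.14 rms 0.33 [127.3   0.8   5.2]
lid x(y,z) 283 slopes [ 0.0029 -0.0521] const 112.97 rms 0.16 [111.4  -7.1  29. ]
n [ 0.999 -0.003  0.052] origin [85.55 -7.42 26.15] wall there 84.37
n [ 0.999 -0.003  0.052] origin [85.48 -7.42 27.65] wall there 84.37
n [ 0.999 -0.003  0.052] origin [85.42 -7.42 28.65] wall there 84.36
```

```bash
python3 -c "
from bench import workorder,get_obs
o=get_obs();print(o['time_s'],o['wrist_force'].round(1),o['eef_pos']);print(workorder.hand_in())"
```

```text
15.2 [-0.2 -0.6  1.1] [0.59420204 0.03872306 0.20934775]
the job is handed in; nothing more can be done
None
```

I pushed both red pots through the gate and into the bin one at a time, and handed the job in at about 15 s. The hand-in gave no verdict. I pushed with the two fingers part-open as a cradle against the lids. The first pot had dropped before I started on the second.

What the last checks showed:
- **First pot:** it lies upside down near the bin's centre, well inside the limits.
- **Second pot:** it lies on its side with its foot against the bin's near wall. Its origin is only about 1 mm inside the x = 85 mm limit, at about 28 mm height. It read the same over several frames. This is the thinnest margin, and I left it alone because a nudge seemed riskier.
- **Yellow pot:** it measured within 0.5 mm of where it started, seen from the top camera.
- **Other things on the table:** I saw no sign that anything moved, but I only looked at pictures and did not measure their positions. Wrist forces stayed near zero in every reading, at about 1 N.
- **Gripper:** it was about 0.21 m above the table and touching nothing at hand-in.

One move call was refused by validation along the way, because rows left out two keys. Nothing moved, and I re-sent it.

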